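Cookbook stand: flip the leg down, hold the frame upright

TASK

The cookbook stand lies folded with its frame tipped forward, and the hub screws of its foot are to be tightened with the frame upright. First flip the folding leg in the middle of the frame over its centre until it is fully down on its stop; then take the top rail of the frame between the fingers, raise the frame upright and finish still gripping the rail and holding it there so that it cannot tip either way. Do not drag or lift the foot of the stand, and do not disturb the bowl, the spice jar or the mug beside it.

Things in the scene. Friction and masses are not known exactly. Their poses are not given: they have to be found in the camera images.
- hub (a point): Middle of the stand's hub axle, 32 mm above the worktop, fixed to its foot: a loose, heavy dark steel plate (1.6 kg, 145 x 200 mm, top 13 mm high) from 45 mm behind the axle to 100 mm in front of it. Axes: z up, y along the axle, x level towards the front, the side to which the folded frame leans (roughly away from the robot).
- frame (a joint): Lean of the frame about the hub axle, rad: 0 = upright, positive = tipped forward to the foot's +x, up to a stop at 0.8 (it starts there). The hub turns freely, so the frame (about 0.3 kg) falls either way from upright; tipped backward with the leg down, it comes to rest on the leg near -0.2.
- rail (a point): Middle of the frame's top rail, a round steel bar 14 mm in diameter along the foot's y, 175 mm from the hub axle, 168 mm clear between two wooden uprights 14 x 16 mm. The frame is open; a 10 mm cross-bar runs along y 60 mm from the axle, a small book ledge low on the front. Frame axes: y along the rail, z from the axle to the rail (vertical when upright).
- leg (a joint): Angle of the folding leg against the frame, rad: 0 = folded in the plane of the frame, pointing to the top rail; grows as it swings out to the foot's -x, to 2.5 = fully down on its stop. It pivots on the cross-bar, with no latch. While the frame leans 0.8, the leg is straight up (its centre) at 0.8; beyond, it falls by its own weight to the stop and then points about level backward.
- leg_grip (a point): Point on the leg 75 mm from its pivot (the cross-bar), good to take it by: a flat steel bar 14 mm wide (along the foot's y), 8 mm thick, in the middle of the open frame with over 75 mm free on both sides. The leg ends 25 mm further on in a rubber foot. Axes: z along the leg away from its pivot, y along the pivot.
- stand: Foot of the cookbook stand; origin on the worktop below the hub axle, axes as for hub.
- bowl: Bystander: white bowl, 116 mm across, 52 mm high, left of the stand; origin at the centre of its underside.
- spice_jar: Bystander: spice jar with a cap, 45 mm across, 106 mm high, right of the stand; origin at the centre of its underside.
- mug: Bystander: white mug, 113 mm over the handle, 97 mm high, right of the stand and nearer the robot; origin at the centre of its underside.
Not all that is in view belongs to the job. Leave any purple look-alike of the stand alone.

How it is judged:
By the outcome, as a careful person would: the job done as asked, in the order asked, and still so for the second after the job is handed in, while the arm keeps its last pose, push and grip.
It also fails if it takes over 51 s, if anything falls off the work surface, if the arm or the gripper's body presses on something with over 40 N, if the wrist force passes 120 N, or if a joint passes its speed limit or range.

ROBOT

A 7-joint arm with a two-finger parallel gripper is mounted at the origin on the work surface; the furniture and walls round the work are solid. World frame = base frame: x ahead of the robot, y to its left, z up, the work surface at z = 0. Lengths are in m, angles in rad, forces in N, time in s.
With the tool pointing down it reaches from about 0.35 to 0.9 m from the base axis. Payload 7.2 kg.
Tool frame: the origin (TCP) lies midway between the tips of the shut fingers; the grasp point (between the pads) lies 19 mm behind it; z points along the fingers, y is the line along which they close (so a half turn about z gives the same grasp; the last joint's range is limited). The gripper opens to 88 mm and grips with 3 to 60 N. Pads are 20 mm wide; open, the fingers measure 115 mm over their backs; the gripper's body (75 mm by 178 mm) begins 61 mm behind the grasp point.
Start: joints at [-1.346, 0.411, -0.013, 1.596, 0.006, 1.134, -0.082], TCP at [0.18, 0.598, 0.223] pointing down, gripper open.
Joint ranges: [-2.95, 2.95], [-0.29, 1.99], [-1.47, 1.44], [0.14, 2.54], [-1.03, 4.17], [0.13, 1.85], [-2.86, 2.86]. Speed limits (rad/s): [2.39, 2.39, 3.01, 3.01, 3.14, 3.14, 3.14].

INTERFACE

Orientations are given as a unit quaternion [w, x, y, z].
In Python, from station import bot gives the robot as it stands.
- The arm moves only by the tool step_arm, never from a script. Its argument "series" is a list of rows, each a list of 3 entries, a list of its own where there are three numbers: the shift along the tool's x, y, z in m, then the turn about the tool's z in rad, then the closure, from 0 (fully open) to 1 (shut). A call has exactly 8 rows; each row is the pose to reach, as a shift and turn from the pose commanded when the call began, along the tool's axes at that moment; what a row does not reach only later rows make up. A row lasts 1/8 s, in which the tool goes at most 62.5 mm and 10.7 degrees, less where a joint would pass 70% of its speed; a pose out of reach is approached as far as the arm can. A call with a gripper value outside its range is refused whole. The fingers move at their own pace and stop on an object; "squeeze" is the grip in N (left out, the last holds). Time passes only in rows, so rows that repeat a pose let the fingers close, or fill a call up. It gives the time, the measured TCP pose, the force, the opening and the grip force at its end, in the units of the state.
- bot.get_obs(): the state, without advancing time (a new reading comes with each control period).
- bot.capture(name): name is "side" or "top" or "wrist"; returns a dict with "img" (384x512x3 uint8, red, green, blue), "K" (3x3 intrinsics, pixels), "view" (4x4, takes a point from world to camera coordinates); the wrist camera has in their place "T_tool_cam" (4x4, takes a point from camera to tool coordinates, whose origin is the TCP and whose axes are the flange's). Camera axes: x right, y down, z forward; pixel columns grow to the right and rows downward; lengths in m; the calibration is good to about 2 mm. A picture is of the moment at which its call begins: read the wrist's pose just before it. There is no depth.
- bot.job_done(): hands the job in; it is judged then, once.
The state is a dict: "clock": time; "qpos": joint angles; "joint_vel": joint speeds; "joint_torque": joint torques, N m; "ee_pos": TCP position; "tool_rot": TCP orientation; "contact_force": force on the tool from outside, world axes, zero at the start; "ft_torque": the same for the moment, N m; "grip_width": opening from 0.0 (shut) to 1.0 (fully open); "gripper_force": force on a finger pad.
Only numpy, scipy, OpenCV 4.12 (cv2) and the standard library are available. Lean on these libraries where they do the work, as an engineer would, in place of code of your own. Each camera call takes 0.05 s, during which the arm holds its last target. There are 200 camera calls.

## Working session

There is one attempt and no reset: what is moved stays moved. The work goes in short steps, Python scripts to look and compute and a tool call to move; the robot and the scene stay as the last step left them, time stands still between calls to the robot, and variables do not carry over. Pictures are saved under pics/ and viewed, at most 10 in all, crops included, and the job is handed in when it is done.

Besides the shell and the picture viewer there is one more tool, called after "Emit:" by a JSON object that holds its "fn" and its "kwargs". step_arm: Moves the arm, as the interface text tells. Its arguments: {"type":"object","properties":{"series":{"type":"array","items":{"type":"array"}},"squeeze":{"type":"number"}},"required":["series"]}

```bash
mkdir -p pics; ls
python3 - <<'E'
from station import bot
import cv2,numpy as np,pickle
o=bot.get_obs();print({k:np.round(v,3) for k,v in o.items()})
for n in("top","side"):
    c=bot.capture(n);pickle.dump(c,open(f"pics/{n}0.pkl","wb"));cv2.imwrite(f"pics/{n}0.png",c["img"][...,::-1]);print(n,np.round(c["K"],1).tolist(),np.round(c["view"],3).tolist())
E
```

```text
pics
{'clock': np.float64(0.0), 'qpos': array([-1.346,  0.412, -0.013,  1.597,  0.006,  1.134, -0.082]), 'joint_vel': array([-0.001, -0.001,  0.001,  0.001,  0.001, -0.   ,  0.   ]), 'joint_torque': array([-0.0000e+00, -5.8796e+01,  6.4200e-01, -2.9108e+01, -5.4000e-02,
        1.8000e-02,  0.0000e+00]), 'ee_pos': array([0.18 , 0.598, 0.222]), 'tool_rot': array([-0.   ,  0.146,  0.989, -0.001]), 'contact_force': array([ 0.166,  0.648, -0.4  ]), 'ft_torque': array([-0.018, -0.021,  0.035]), 'gripper_force': np.float64(0.0), 'grip_width': np.float64(1.003)}
top [[433.4, 0.0, 263.9], [0.0, 433.4, 192.1], [0.0, 0.0, 1.0]] [[-0.025, -1.0, -0.01, 0.032], [-0.992, 0.026, -0.12, 0.437], [0.12, 0.007, -0.993, 1.441], [0.0, 0.0, 0.0, 1.0]]
side [[417.9, 0.0, 261.1], [0.0, 417.9, 187.5], [0.0, 0.0, 1.0]] [[0.988, -0.151, -0.02, -0.393], [-0.081, -0.41, -0.908, 0.153], [0.128, 0.899, -0.418, 1.374], [0.0, 0.0, 0.0, 1.0]]
```

View pics/top0.png

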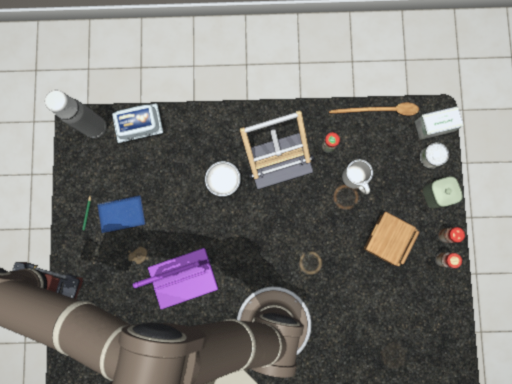

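View pics/side0.png

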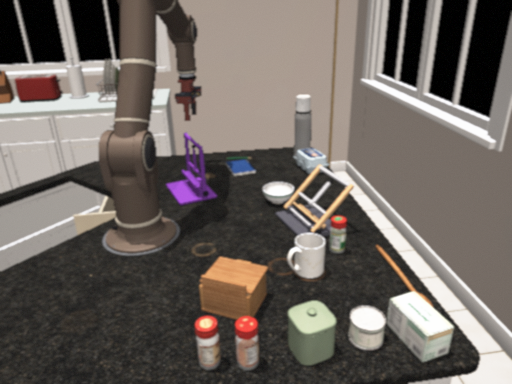

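The top view shows the wood and steel stand at (278,150), the bowl at (222,179), the red-capped spice jar at (332,140) and the mug at (358,175). Two things could be taken for the stand: the wood/steel one at top (278,150) / side (318,200), and the purple look-alike at top (183,275) / side (192,180). I choose the wood/steel one and check it in a close crop.

Run:
```python
import cv2,numpy as np
a=cv2.imread("pics/top0.png")[100:200,230:330];b=cv2.imread("pics/side0.png")[155:255,265:365]
cv2.imwrite("pics/crop0.png",np.hstack([cv2.resize(i,(400,400),interpolation=cv2.INTER_CUBIC) for i in(a,b)]))
```

```text
(no output)
```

View pics/crop0.png

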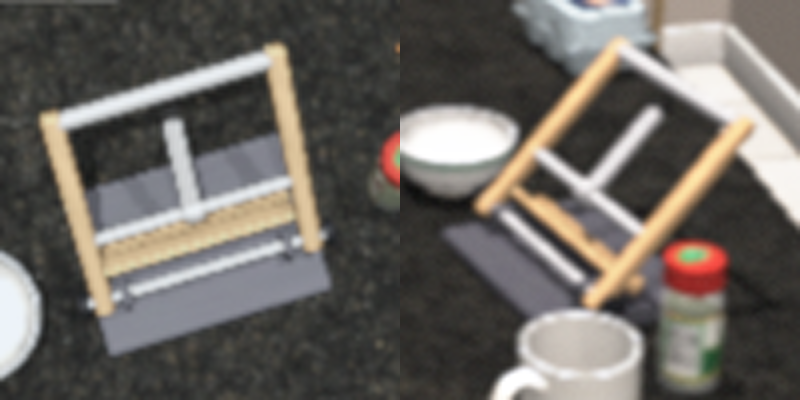

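The crop confirms the choice: a steel rail and leg on wooden uprights over a dark plate. In crop pixels, the top view has the rail at (62,122)-(272,62), the axle at (95,303)-(322,237) and the leg from (193,211) to its tip at (173,122). In the side view the rail is at (622,45)-(745,125) and the axle at (503,213)-(585,283).

```bash
cat > h.py <<'E'
import numpy as np,pickle,cv2
from scipy.spatial.transform import Rotation as R
def ray(c,uv):
    V=c["view"];Rm=V[:3,:3];o=-Rm.T@V[:3,3]
    d=Rm.T@np.linalg.solve(c["K"],[uv[0],uv[1],1.]);return o,d/np.linalg.norm(d)
def plane(c,uv,z):
    o,d=ray(c,uv);return o+d*(z-o[2])/d[2]
def tri(c1,u1,c2,u2):
    o1,d1=ray(c1,u1);o2,d2=ray(c2,u2)
    s=np.linalg.lstsq(np.c_[d1,-d2],o2-o1,rcond=None)[0]
    a,b=o1+d1*s[0],o2+d2*s[1];return (a+b)/2,np.linalg.norm(a-b)
def proj(c,p):
    q=c["K"]@(c["view"][:3,:3]@p+c["view"][:3,3]);return q[:2]/q[2]
E
python3 - <<'E'
from h import *
np.set_printoptions(precision=4,suppress=True)
t,s=[pickle.load(open(f"pics/{n}0.pkl","rb")) for n in("top","side")]
T=lambda u,v:(230+u/4-.4,100+v/4-.4); S=lambda u,v:(265+(u-400)/4-.4,155+v/4-.4)
P={}
for n,a,b,z in [("railL",(62,122),(622,45),.154),("railR",(272,62),(745,125),.154),("axL",(95,303),(503,213),.032),("axR",(322,237),(585,283),.032),("piv",(193,211),(590,185),.074),("tip",(173,122),(655,113),.143)]:
    p=plane(t,T(*a),z);print(n,p,plane(s,S(*b),z),*tri(t,T(*a),s,S(*b)));P[n]=p
d=P["railR"]-P["railL"];print("rail len",np.linalg.norm(d),"yaw of rail-y",np.arctan2(-d[1],-d[0]))
d2=P["axR"]-P["axL"];print(np.linalg.norm(d2),np.arctan2(-d2[1],-d2[0]))
print((P["railL"]+P["railR"])/2,(P["axL"]+P["axR"])/2)
# bystanders
for n,uv,z in [("bowl",(222,179),.05),("jar",(332,140),.106),("mug",(357,173),.097)]: print(n,plane(t,uv,z))
E
```

```text
railL [0.62   0.0736 0.154 ] [0.6262 0.0937 0.154 ] [0.6189 0.073  0.1624] 0.002144437544847016
railR [ 0.6639 -0.093   0.154 ] [ 0.6736 -0.0892  0.154 ] [ 0.6676 -0.0939  0.1555] 0.008231634573654249
axL [0.495  0.0546 0.032 ] [0.5061 0.0291 0.032 ] [0.5044 0.0541 0.0181] 0.014351571083242951
axR [ 0.5465 -0.1396  0.032 ] [ 0.5446 -0.1018  0.032 ] [ 0.5385 -0.1368  0.0532] 0.007628513980741495
piv [ 0.5631 -0.0295  0.074 ] [ 0.5709 -0.0138  0.074 ] [ 0.5639 -0.0297  0.0819] 0.004987491835926329
tip [ 0.6205 -0.0138  0.143 ] [ 0.6191 -0.0297  0.143 ] [ 0.6234 -0.0141  0.1356] 0.001708605134478639
rail len 0.17226863704416895 yaw of rail-y 1.8281078336362349
0.2009702545130891 1.830304952959354
[ 0.642  -0.0097  0.154 ] [ 0.5208 -0.0425  0.032 ]
bowl [0.4825 0.1593 0.05  ]
jar [ 0.5922 -0.2053  0.106 ]
mug [ 0.4832 -0.2825  0.097 ]
```

Emit:
{"fn": "step_arm", "kwargs": {"series": [[[0,0,-0.06],0,0],[[-0.02,-0.015,-0.12],0,0],[[-0.065,-0.05,-0.14],-0.1,0],[[-0.11,-0.085,-0.14],-0.2,0],[[-0.155,-0.12,-0.14],-0.3,0],[[-0.2,-0.155,-0.14],-0.4,0],[[-0.245,-0.19,-0.14],-0.5,0],[[-0.29,-0.225,-0.14],-0.55,0]], "squeeze": 10}}

```text
clock: 1.1
ee_pos: [0.3939, 0.2974, 0.3625]
tool_rot: [-0.0, -0.129, 0.992, 0.0]
contact_force: [1.4, 0.3, -1.2]
grip_width: 0.999
gripper_force: 0.0
```

```bash
cat >> h.py <<'E'
HUB=np.array([.5208,-.0425,.032]);YAW=.258
X=np.array([np.cos(YAW),np.sin(YAW),0]);Y=np.array([-X[1],X[0],0]);Z=np.array([0,0,1.])
def to(o,p):
    """tool-frame shift to put TCP at world p, and turn to bring tool y on stand y"""
    q=np.array(o["tool_rot"]);Rm=R.from_quat(q[[1,2,3,0]]).as_matrix()
    y=Rm[:,1];a=np.arctan2(y[1],y[0])-(YAW+np.pi/2);a=(a+np.pi/2)%np.pi-np.pi/2
    return Rm.T@(np.asarray(p)-o["ee_pos"]),a
E
python3 - <<'E'
from h import *
from station import bot
np.set_printoptions(precision=4,suppress=True)
o=bot.get_obs();print(o["clock"],o["ee_pos"],o["tool_rot"],o["qpos"])
print(to(o,HUB+.0968*X+[0,0,.24-.032]))
E
```

```text
1.1 [0.3939 0.2974 0.3625] [-0.0001 -0.1294  0.9916  0.    ] [-0.8773  0.0852  0.1444  1.6964 -0.0126  1.361   1.0996]
(array([-0.1323, -0.3613,  0.1225]), np.float64(0.001509377200955564))
```

Emit:
{"fn": "step_arm", "kwargs": {"series": [[[-0.02,-0.055,0],0,0],[[-0.04,-0.11,0],0,0],[[-0.06,-0.165,0.02],0,0],[[-0.08,-0.22,0.04],0,0],[[-0.1,-0.275,0.06],0,0],[[-0.12,-0.325,0.09],0,0],[[-0.132,-0.361,0.11],0,0],[[-0.132,-0.361,0.122],0,0]]}}

```text
clock: 2.1
ee_pos: [0.6127, -0.0199, 0.2387]
tool_rot: [-0.001, -0.126, 0.992, -0.001]
contact_force: [-0.8, 0.8, 0.3]
grip_width: 1.0
gripper_force: 0.0
```

Run:
```python
from h import *
from station import bot
np.set_printoptions(precision=4,suppress=True)
o=bot.get_obs();print(o["clock"],o["ee_pos"],o["tool_rot"],o["qpos"])
c=bot.capture("wrist");pickle.dump((o,c),open("pics/w1.pkl","wb"))
im=c["img"][...,::-1].copy()
q=o["tool_rot"];Tw=np.eye(4);Tw[:3,:3]=R.from_quat(q[[1,2,3,0]]).as_matrix();Tw[:3,3]=o["ee_pos"]
c["view"]=np.linalg.inv(Tw@c["T_tool_cam"]);print(c["T_tool_cam"])
d=X*np.sin(.8)+Z*np.cos(.8)
for n,p in dict(L=HUB+.175*d+.084*Y,Rr=HUB+.175*d-.084*Y,piv=HUB+.06*d,grip=HUB+.135*d,tip=HUB+.16*d).items():
    u=proj(c,p);print(n,u);cv2.drawMarker(im,tuple(int(round(v)) for v in u),(0,0,255),0,10,1)
cv2.imwrite("pics/w1.png",im);print(to(o,HUB+.0968*X+[0,0,.107-.032]))
```

```text
2.1 [ 0.6127 -0.0199  0.2387] [-0.0012 -0.1258  0.9921 -0.0009] [-0.3503  0.3932  0.4139  1.627  -0.1666  1.1588  1.9258]
[[ 0.0001 -0.9626 -0.2708  0.0746]
 [ 1.      0.0003 -0.0006  0.0003]
 [ 0.0006 -0.2708  0.9626 -0.1614]
 [ 0.      0.      0.      1.    ]]
L [352.8406 229.1797]
Rr [175.7351 229.9488]
piv [263.6268 135.0517]
grip [263.9676 192.5454]
tip [264.1011 215.0734]
(array([-0.0025,  0.0018,  0.1317]), np.float64(-0.005750150532741305))
```

View pics/w1.png

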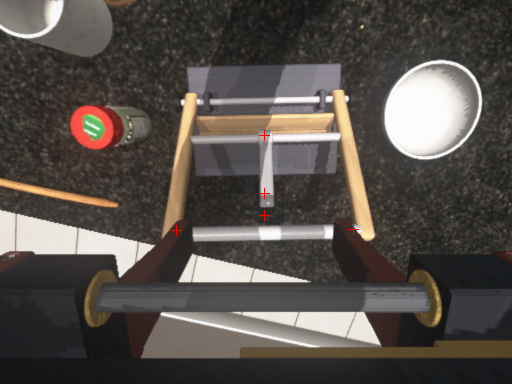

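The wrist view shows the leg from the cross-bar at (264,137) to its end near (267,207), and the rail at row 232. My predicted points are within about 3 px (3 mm), so I refine the leg and rail position with a mask.

Run:
```python
from h import *
np.set_printoptions(precision=4,suppress=True)
o,c=pickle.load(open("pics/w1.pkl","rb"))
q=o["tool_rot"];Tw=np.eye(4);Tw[:3,:3]=R.from_quat(q[[1,2,3,0]]).as_matrix();Tw[:3,3]=o["ee_pos"]
c["view"]=np.linalg.inv(Tw@c["T_tool_cam"])
hsv=cv2.cvtColor(c["img"],cv2.COLOR_RGB2HSV)
m=(hsv[...,2]>110)&(hsv[...,1]<40)
for r in range(145,216,6):
    k=np.where(m[r,250:285])[0]; print(r,(250+k.min(),250+k.max()) if len(k) else None, end=' ')
print()
for col in (200,230,267,300,330):
    k=np.where(m[215:250,col])[0];print(col,215+k.min(),215+k.max(),end=' | ')
    k=np.where(m[125:148,col])[0];print(125+k.min() if len(k) else None,125+k.max() if len(k) else None,end=' || ')
    k=np.where(m[92:110,col])[0];print(92+k.min() if len(k) else None,92+k.max() if len(k) else None)
z=lambda l:.032+l*np.cos(.8)
f=lambda p:(np.dot(p-HUB,X),np.dot(p-HUB,Y))
for n,uv,l in [("leg",(266.2,180),.12),("rail",(267,232),.175),("piv",(230,137.5),.06),("ax",(267,100),0)]:print(n,f(plane(c,uv,z(l))),"exp x",l*np.sin(.8))
```

```text
145 (np.int64(260), np.int64(278)) 151 (np.int64(260), np.int64(284)) 157 (np.int64(260), np.int64(281)) 163 (np.int64(260), np.int64(284)) 169 (np.int64(260), np.int64(284)) 175 (np.int64(260), np.int64(272)) 181 (np.int64(260), np.int64(272)) 187 (np.int64(260), np.int64(273)) 193 (np.int64(260), np.int64(273)) 199 (np.int64(261), np.int64(272)) 205 (np.int64(261), np.int64(273)) 211 None 
200 228 240 | 136 143 || 92 104
230 227 240 | 135 142 || 98 103
267 226 240 | 130 147 || 97 103
300 226 238 | 133 147 || 92 109
330 225 239 | 133 146 || 92 102
leg (np.float64(0.0861856383334098), np.float64(0.00240538067673869)) exp x 0.08608273090794273
rail (np.float64(0.1280456939863368), np.float64(0.0026652761597274802)) exp x 0.12553731590741649
piv (np.float64(0.04559067069388211), np.float64(-0.038620352572094195)) exp x 0.043041365453971366
ax (np.float64(0.002913533374452099), np.float64(0.0044827931080135015)) exp x 0.0
```

```bash
sed -i 's/HUB=.*;YAW/HUB=np.array([.5227,-.0394,.032]);YAW/' h.py
python3 - <<'E'
from h import *
from station import bot
np.set_printoptions(precision=4,suppress=True)
o=bot.get_obs()
print(to(o,HUB+.0968*X+[0,0,.107-.032]))
E
```

```text
(array([-0.0058,  0.0015,  0.1305]), np.float64(-0.003365196936763626))
```

Emit:
{"fn": "step_arm", "kwargs": {"series": [[[-0.006,0.0015,0.03],0,0],[[-0.006,0.0015,0.07],0,0],[[-0.006,0.0015,0.1],0,0],[[-0.006,0.0015,0.125],0,0],[[-0.006,0.0015,0.13],0,0],[[-0.006,0.0015,0.13],0,0.5],[[-0.006,0.0015,0.13],0,0.8],[[-0.006,0.0015,0.13],0,1]], "squeeze": 10}}

```text
clock: 3.15
ee_pos: [0.6186, -0.0132, 0.1117]
tool_rot: [0.001, -0.128, 0.992, 0.0]
contact_force: [-0.1, -0.1, 0.0]
grip_width: 0.697
gripper_force: 0.0
```

Emit:
{"fn": "step_arm", "kwargs": {"series": [[[0,0,0],0,1],[[0,0,0],0,1],[[0,0,0],0,1],[[0,0,0],0,1],[[0,0,0],0,1],[[0,0,0],0,1],[[0,0,0],0,1],[[0,0,0],0,1]]}}

```text
clock: 4.15
ee_pos: [0.6182, -0.0139, 0.1107]
tool_rot: [0.0, -0.128, 0.992, -0.0]
contact_force: [2.3, -4.1, 0.7]
grip_width: 0.172
gripper_force: 10.0
```

Run:
```python
from h import *
from station import bot
np.set_printoptions(precision=4,suppress=True)
o=bot.get_obs()
print(o["grip_width"]*88,o["gripper_force"],o["ee_pos"],to(o,HUB+.0968*X+[0,0,.107-.032]))
g=lambda a:.06*np.array([np.sin(.8),np.cos(.8)])+.075*np.array([np.sin(a),np.cos(a)])
for a in np.arange(.8,-1.3,-.15):
    d=g(a)-g(.8);print(round(a,2),"tool x",-d[0].round(4),"z",-d[1].round(4))
```

```text
15.174552457120154 9.999004304409027 [ 0.6182 -0.0139  0.1107] (array([ 0.002 , -0.0003,  0.0037]), np.float64(-0.0012674081863766062))
0.8 tool x -0.0 z -0.0
0.65 tool x 0.0084 z -0.0075
0.5 tool x 0.0178 z -0.0136
0.35 tool x 0.0281 z -0.0182
0.2 tool x 0.0389 z -0.0213
0.05 tool x 0.0501 z -0.0227
-0.1 tool x 0.0613 z -0.0224
-0.25 tool x 0.0724 z -0.0204
-0.4 tool x 0.083 z -0.0168
-0.55 tool x 0.093 z -0.0117
-0.7 tool x 0.1021 z -0.0051
-0.85 tool x 0.1101 z 0.0028
-1.0 tool x 0.1169 z 0.0117
-1.15 tool x 0.1223 z 0.0216
-1.3 tool x 0.1261 z 0.0322
```

Emit:
{"fn": "step_arm", "kwargs": {"series": [[[0.0084,0,-0.0075],0,1],[[0.0178,0,-0.0136],0,1],[[0.0281,0,-0.0182],0,1],[[0.0389,0,-0.0213],0,1],[[0.05,0,-0.0227],0,1],[[0.0613,0,-0.0224],0,1],[[0.0724,0,-0.0204],0,1],[[0.0724,0,-0.0204],0,1]]}}

```text
clock: 5.15
ee_pos: [0.5492, -0.0331, 0.1331]
tool_rot: [0.002, -0.128, 0.992, -0.0]
contact_force: [1.2, -6.3, 9.9]
grip_width: 0.171
gripper_force: 10.0
```

Emit:
{"fn": "step_arm", "kwargs": {"series": [[[0.0106,0,0.0036],0,1],[[0.0206,0,0.0087],0,1],[[0.0297,0,0.0153],0,1],[[0.0377,0,0.0232],0,1],[[0.0445,0,0.0321],0,1],[[0.0499,0,0.042],0,1],[[0.0537,0,0.0526],0,1],[[0.0537,0,0.0526],0,0.5]]}}

```text
clock: 6.15
ee_pos: [0.4948, -0.0457, 0.078]
tool_rot: [-0.001, -0.128, 0.992, 0.0]
contact_force: [0.3, -0.2, -0.2]
grip_width: 0.261
gripper_force: 0.0
```

Emit:
{"fn": "step_arm", "kwargs": {"series": [[[0,0,0],0,0.4],[[0,0,0],0,0.4],[[0,0,0],0,0.4],[[0,0,-0.02],0,0.4],[[0,0,-0.06],0,0.4],[[0,0,-0.11],0,0.4],[[0,0,-0.16],0,0.4],[[0,0,-0.17],0,0.4]]}}

```text
clock: 7.15
ee_pos: [0.4977, -0.0453, 0.2517]
tool_rot: [0.003, -0.128, 0.992, 0.0]
contact_force: [-0.1, 0.6, -0.5]
grip_width: 0.6
gripper_force: 0.0
```

Run:
```python
from h import *
from station import bot
np.set_printoptions(precision=4,suppress=True)
o=bot.get_obs();print(o["clock"],o["ee_pos"],o["contact_force"],o["grip_width"])
c=bot.capture("wrist");pickle.dump((o,c),open("pics/w2.pkl","wb"));s=bot.capture("side")
b=s["img"][135:265,240:370]
cv2.imwrite("pics/v2.png",np.hstack([c["img"],cv2.resize(b,(384,384))[:,:288]])[...,::-1])
```

```text
7.15 [ 0.4977 -0.0453  0.2517] [-0.1144  0.5878 -0.4965] 0.5997469155264034
```

View pics/v2.png

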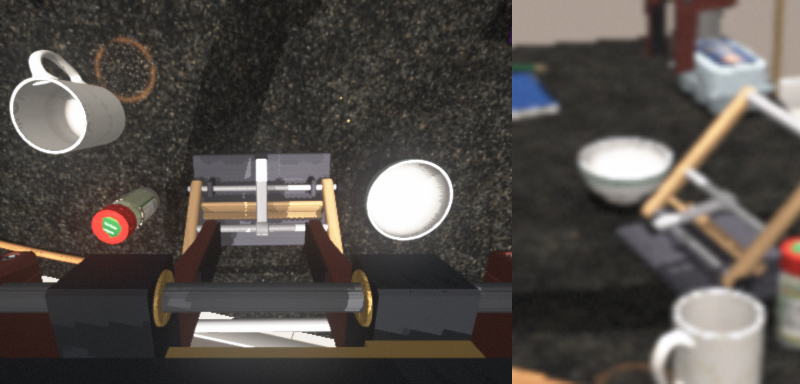

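The wrist view shows the leg folded over onto its stop, pointing back from (262,228) to (262,160) above the foot plate. The bowl, jar and mug have not moved. Next I turn the gripper a quarter and hover over the rail.

Emit:
{"fn": "step_arm", "kwargs": {"series": [[[-0.02,0,0],0.18,0.3],[[-0.04,0,0],0.36,0.3],[[-0.06,0,0],0.54,0.3],[[-0.08,0,0],0.72,0.3],[[-0.1,0,0],0.9,0.3],[[-0.12,0,0],1.08,0.3],[[-0.14,0,0],1.26,0.3],[[-0.151,0,0],1.44,0.3]]}}

```text
clock: 8.25
ee_pos: [0.642, -0.0064, 0.2456]
tool_rot: [-0.001, 0.56, 0.829, -0.001]
contact_force: [0.2, -0.1, 0.1]
grip_width: 0.703
gripper_force: 0.0
```

Emit:
{"fn": "step_arm", "kwargs": {"series": [[[0,0,0],0.13,0.3],[[0,0,0],0.13,0.3],[[0,0,0],0.13,0.3],[[0,0,0],0.13,0.3],[[0,0,0],0.13,0.3],[[0,0,0],0.13,0.3],[[0,0,0],0.13,0.3],[[0,0,0],0.13,0.3]]}}

```text
clock: 9.25
ee_pos: [0.6421, -0.007, 0.2485]
tool_rot: [0.0, 0.61, 0.792, 0.0]
contact_force: [-0.7, -0.4, -0.0]
grip_width: 0.701
gripper_force: 0.0
```

Run:
```python
from h import *
from station import bot
np.set_printoptions(precision=4,suppress=True)
o=bot.get_obs();c=bot.capture("wrist")
q=o["tool_rot"];Tw=np.eye(4);Tw[:3,:3]=R.from_quat(q[[1,2,3,0]]).as_matrix();Tw[:3,3]=o["ee_pos"]
c["view"]=np.linalg.inv(Tw@c["T_tool_cam"]);pickle.dump((o,c),open("pics/w3.pkl","wb"))
print(o["clock"],o["ee_pos"],Tw[:3,:3]@[0,1,0],X,o["qpos"])
d=X*np.sin(.8)+Z*np.cos(.8)
im=c["img"][...,::-1].copy()
for k in(.08,.04,0):
    u=proj(c,HUB+.175*d+k*Y);cv2.drawMarker(im,tuple(int(round(v)) for v in u),(0,0,255),0,10,1);print(u)
print(to(o,HUB+.175*d-[0,0,.019])[0])
cv2.imwrite("pics/w3.png",im)
```

```text
9.25 [ 0.6421 -0.007   0.2485] [0.9669 0.2553 0.0001] [0.9669 0.2551 0.    ] [-0.5428  0.4864  0.7071  1.5534 -0.3289  1.2238  0.4777]
[264.9703 108.122 ]
[264.8498 153.8037]
[264.7391 195.7665]
[-0.0009  0.0018  0.1136]
```

View pics/w3.png

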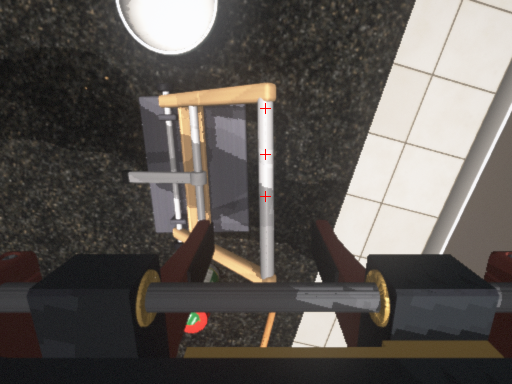

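The wrist view shows the rail along column 266, within 1.5 px of prediction, with both finger gaps clear. I descend and grip.

Emit:
{"fn": "step_arm", "kwargs": {"series": [[[-0.001,0.0025,0.03],0,0.3],[[-0.001,0.0025,0.065],0,0.3],[[-0.001,0.0025,0.095],0,0.3],[[-0.001,0.0025,0.114],0,0.3],[[-0.001,0.0025,0.114],0,0.3],[[-0.001,0.0025,0.114],0,0.6],[[-0.001,0.0025,0.114],0,0.8],[[-0.001,0.0025,0.114],0,1]], "squeeze": 12}}

```text
clock: 10.3
ee_pos: [0.6452, -0.0073, 0.1353]
tool_rot: [0.0, 0.61, 0.792, 0.001]
contact_force: [0.8, -0.2, -0.2]
grip_width: 0.396
gripper_force: 0.0
```

Emit:
{"fn": "step_arm", "kwargs": {"series": [[[0,0,0],0,1],[[0,0,0],0,1],[[0,0,0],0,1],[[0,0,0],0,1],[[0,0,0],0,1],[[0,0,0],0,1],[[0,0,0],0,1],[[0,0,0],0,1]]}}

```text
clock: 11.3
ee_pos: [0.6452, -0.0072, 0.1347]
tool_rot: [0.0, 0.61, 0.792, 0.0]
contact_force: [4.1, 1.3, 2.3]
grip_width: 0.153
gripper_force: 12.0
```

Run:
```python
from h import *
from station import bot
np.set_printoptions(precision=4,suppress=True)
o=bot.get_obs();d=X*np.sin(.8)+Z*np.cos(.8)
print(o["clock"],o["ee_pos"],o["contact_force"],o["grip_width"]*88,o["gripper_force"],to(o,HUB+.175*d-[0,0,.019])[0])
g=lambda a:.175*np.array([np.sin(a),np.cos(a)])
for a in np.linspace(.8,0,17)[1:]:
    e=g(a)-g(.8);print(round(a,2),"tool y",e[0].round(4),"z",-e[1].round(4))
```

```text
11.3 [ 0.6452 -0.0072  0.1347] [4.0824 1.3406 2.3447] 13.487041640470089 12.001245617866516 [ 0.0001 -0.0012 -0.0002]
0.75 tool y -0.0063 z -0.0061
0.7 tool y -0.0128 z -0.0119
0.65 tool y -0.0196 z -0.0174
0.6 tool y -0.0267 z -0.0225
0.55 tool y -0.0341 z -0.0273
0.5 tool y -0.0416 z -0.0317
0.45 tool y -0.0494 z -0.0357
0.4 tool y -0.0574 z -0.0393
0.35 tool y -0.0655 z -0.0425
0.3 tool y -0.0738 z -0.0453
0.25 tool y -0.0822 z -0.0476
0.2 tool y -0.0908 z -0.0496
0.15 tool y -0.0994 z -0.0511
0.1 tool y -0.1081 z -0.0522
0.05 tool y -0.1168 z -0.0529
0.0 tool y -0.1255 z -0.0531
```

Emit:
{"fn": "step_arm", "kwargs": {"series": [[[0,-0.0063,-0.0061],0,1],[[0,-0.0128,-0.0119],0,1],[[0,-0.0196,-0.0174],0,1],[[0,-0.0267,-0.0225],0,1],[[0,-0.0341,-0.0273],0,1],[[0,-0.0416,-0.0317],0,1],[[0,-0.0494,-0.0357],0,1],[[0,-0.0574,-0.0393],0,1]]}}

```text
clock: 12.3
ee_pos: [0.5885, -0.0228, 0.1739]
tool_rot: [0.0, 0.611, 0.792, -0.0]
contact_force: [3.6, -2.0, 3.3]
grip_width: 0.152
gripper_force: 12.0
```

Emit:
{"fn": "step_arm", "kwargs": {"series": [[[0,-0.0081,-0.0032],0,1],[[0,-0.0164,-0.006],0,1],[[0,-0.0248,-0.0083],0,1],[[0,-0.0334,-0.0103],0,1],[[0,-0.042,-0.0118],0,1],[[0,-0.0507,-0.0129],0,1],[[0,-0.0594,-0.0136],0,1],[[0,-0.0681,-0.0138],0,1]]}}

```text
clock: 13.3
ee_pos: [0.5228, -0.0391, 0.1875]
tool_rot: [-0.0, 0.61, 0.792, 0.0]
contact_force: [0.1, -0.5, 0.6]
grip_width: 0.153
gripper_force: 12.0
```

Emit:
{"fn": "step_arm", "kwargs": {"series": [[[0,0,0],0,1],[[0,0,0],0,1],[[0,0,0],0,1],[[0,0,0],0,1],[[0,0,0],0,1],[[0,0,0],0,1],[[0,0,0],0,1],[[0,0,0],0,1]]}}

```text
clock: 14.3
ee_pos: [0.5234, -0.0391, 0.1875]
tool_rot: [-0.0, 0.61, 0.792, 0.0]
contact_force: [-0.9, 2.0, 0.7]
grip_width: 0.155
gripper_force: 12.0
```

Run:
```python
from h import *
from station import bot
np.set_printoptions(precision=4,suppress=True)
o=bot.get_obs()
print(o["clock"],o["ee_pos"],o["contact_force"],o["grip_width"]*88,o["gripper_force"],to(o,HUB+[0,0,.175-.019])[0])
c=bot.capture("wrist");q=o["tool_rot"];Tw=np.eye(4);Tw[:3,:3]=R.from_quat(q[[1,2,3,0]]).as_matrix();Tw[:3,3]=o["ee_pos"]
c["view"]=np.linalg.inv(Tw@c["T_tool_cam"])
s=bot.capture("side");t=bot.capture("top");pickle.dump((c,s,t),open("pics/f.pkl","wb"))
A=HUB+.095*Y;B=A+.175*Z;print([proj(k,p) for k in(c,s,t) for p in(HUB-.09*Y,A,B)])
r=lambda i,y0,x0:cv2.resize(i[y0:y0+90,x0:x0+120],(288,216))
cv2.imwrite("pics/f.png",np.hstack([c["img"],np.vstack([r(s["img"],150,260),r(t["img"],110,220)])[:384]] if 0 else [c["img"],np.vstack([r(s["img"],150,260),r(t["img"],110,220)])[24:408]])[...,::-1])
```

```text
14.3 [ 0.5234 -0.0391  0.1875] [-0.9171  1.9582  0.7441] 13.67791367701192 11.989956647157669 [-0.0002 -0.0007 -0.0005]
[array([262.1647, 250.5692]), array([262.1883,  93.8788]), array([261.8207,  68.4166]), array([313.2   , 229.1556]), array([286.8168, 205.0284]), array([287.1016, 158.4453]), array([306.2282, 159.2083]), array([253.9666, 174.3163]), array([252.0322, 164.9307])]
```

View pics/f.png

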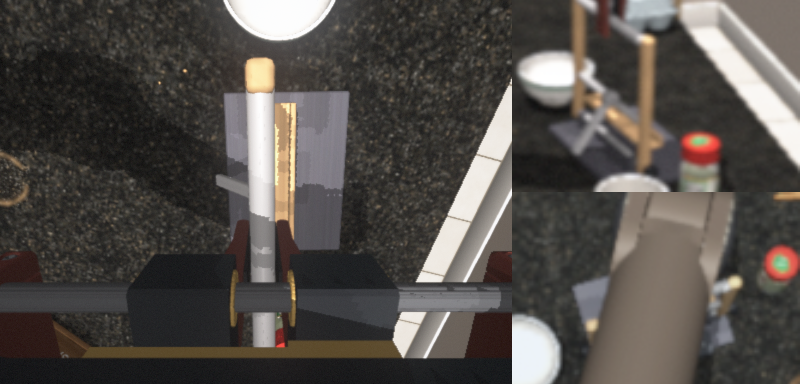

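The wrist view shows the rail gripped at column 261, directly over the axle (about 263 by the plate edges at 225 and 348). The foot has not moved, the leg points down and back, and the bystanders are undisturbed. I firm the grip slightly, settle and hand in.

Emit:
{"fn": "step_arm", "kwargs": {"series": [[[0,0.001,0],0,1],[[0,0.001,0],0,1],[[0,0.001,0],0,1],[[0,0.001,0],0,1],[[0,0.001,0],0,1],[[0,0.001,0],0,1],[[0,0.001,0],0,1],[[0,0.001,0],0,1]], "squeeze": 20}}

```text
clock: 15.45
ee_pos: [0.5243, -0.0388, 0.1875]
tool_rot: [-0.0, 0.61, 0.792, 0.0]
contact_force: [-2.1, 5.6, 2.2]
grip_width: 0.148
gripper_force: 20.0
```

Run:
```python
from station import bot
o=bot.get_obs();print(o["ee_pos"],o["contact_force"],o["grip_width"],o["gripper_force"])
print(bot.job_done())
```

```text
[ 0.52432221 -0.03882066  0.18747897] [-2.08294731  5.59864642  2.21542408] 0.1484243651065167 19.98775988817215
the job is handed in; nothing more can be done
None
```

I flipped the leg down onto its stop, raised the frame upright with the gripper still holding the rail at 20 N, and handed the job in at about 15.5 s; the last pictures showed the foot and bystanders unmoved, and no verdict came back.

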